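# Clamp a circuit board with a flip-lever bolt

## Robot

A 6-joint arm with a two-finger parallel gripper is mounted at the origin on the work surface. World frame = base frame: x ahead of the robot, y to its left, z up, the work surface at z = 0. Lengths are in mm, angles in rad, forces in N, time in s.
With the tool pointing down it reaches from about 400 to 925 mm from the base axis. Payload 12.5 kg.
Tool frame: the origin (TCP) lies where the fingers leave the gripper's body, on its centre line; the fingertips stand 78 mm ahead of it and the grasp point (between the pads) lies 59 mm ahead of it; z points along the fingers, y is the direction in which the jaws open and shut (so a half turn about z gives the same grasp; the last joint's range is limited). The gripper opens to 95 mm and grips with 3 to 60 N. Pads are 20 mm wide; open, the fingers measure 119 mm over their backs; the gripper's body (75 mm by 180 mm) begins 59 mm behind the grasp point.
Start: joints at [1.129, 0.491, 1.559, -0, 1.092, -0.106], TCP at [205.934, 590.109, 292.261] pointing down, gripper open.
Joint ranges: [-3.1, 3.1], [-0.84, 2.19], [0.05, 2.79], [-1.13, 4.28], [0.06, 2.93], [-2.69, 2.69]. Speed limits (rad/s): [2.22, 2.22, 2.79, 3.14, 3.14, 3.14].

## Interface

Orientations are given as [roll, pitch, yaw] about the fixed x, y, z axes, in that order (R = Rz(yaw) Ry(pitch) Rx(roll)).
In Python, from cell import env, viewer, ticket, search_frame gives the robot as it stands.
- The arm moves only by the shell command python3 -m inch 'ROWS'. ROWS is a JSON object of lists of equal length, an entry for each row: "hand": the opening, from 0 (shut) to 1 (fully open); "delta_pos": the shift along the tool's x, y, z in cm, a list of three; "turn": the turn about the tool's z in rad. A call has 1 to 20 rows; each row shifts and turns the commanded pose from where the row before left it, along the tool's axes as they then stand; what a row does not reach is not made up. A row lasts 1/10 s, in which the tool goes at most 50 mm and 8.59 degrees, less where a joint would pass 70% of its speed; a pose out of reach is approached as far as the arm can. A call is refused whole if a number of a shift passes 5 or a number of a turn 0.15, either way. A call with a gripper value outside its range is refused whole. The fingers move at their own pace and stop on an object; the grip force is fixed at half the most. Time passes only in rows, so rows that do not move let the fingers close. It gives the time, the measured TCP pose, the force and the opening at its end, in the units of the state.
- env.state(): the state, without advancing time (a new reading comes with each control period).
- viewer.read_camera(name): name is "scene" or "top" or "wrist"; returns (picture, depth): 400x640x3 uint8, blue, green, red; 400x640 float32, mm along the optical axis (not along the pixel's ray), 0 where there is no reading.
- viewer.get_calibration(name): a dict with "fx", "fy", "cx", "cy" (pixels), "k1" (the pictures are not rectified: a ray, as slopes to the right and down, at radius r is drawn at 1 + k1 r^2 times it, then the intrinsics apply), "T" (4x4, takes a point from camera to world coordinates). Camera axes: x right, y down, z forward; pixel columns grow to the right and rows downward; lengths in mm; the calibration is good to about 2 mm. A picture is of the moment at which its call begins: read the wrist's pose just before it. get_calibration takes no time and is no camera call; for the wrist camera it gives the pose at the moment of the call.
- ticket.job_done(): hands the job in, once; it reports no verdict.
Trained networks look in the newest picture that a camera, given by its name, has taken for a name from the list of things; names that differ only in an ending like _2 or _b are one class to them, and where a whole thing is asked for, a point or a joint stands for the part that bears it (a point fixed in the world has none). Each returns a list of dicts, best first, with "p" (0 to 1); they miss things now and then, are a little off and sometimes report something else, mostly with a low value. They report only what shows in the picture. A call takes as long as a camera call.
- search_frame(camera, label): "centre" ([column, row] in pixels, amid what is visible of it).
The state is a dict: "t": time; "joints": joint angles; "qvel": joint speeds; "tau": joint torques, N m; "eef_pos": TCP position; "tcp_rot": TCP orientation; "ft_force": force on the tool from outside, world axes, zero at the start; "moment": the same for the moment, N m; "opening": opening from 0.0 (shut) to 1.0 (fully open).
Only numpy, scipy, OpenCV 4.12 (cv2) and the standard library are available. Lean on these libraries where they do the work, as an engineer would, in place of code of your own. Each camera call takes 0.05 s, during which the arm holds its last target.

## Task

Clamp the circuit board in the bridge fixture: with the lever standing up, screw the lever bolt in clockwise (seen from above) until it is snug on the pressing pad, firmly finger-tight but not cranked down, then fold its lever over until it lies flat and let go. Do not disturb the other things on the bench.

Things in the scene. Friction and masses are not known exactly. Their poses are not given: they have to be found in the camera images.
- fixture: fixed bridge fixture: dark base plate 150 (x) x 210 (y) x 20 mm, two posts, and an aluminium crossbeam 40 x 182 x 18 mm along its y, top 118 mm above the bench. Under the beam a circuit board lies on a black block, with a rubber-faced pressing pad on it. Origin: centre of the base plate's underside, below the bolt's axis; z up
- bolt_head (a point): underside centre of the bolt's round steel head, 32 mm across; the bolt runs vertically through the beam's middle, its head 4 to 20 mm above the beam. Turns and sinks with the bolt, z up. A turn clockwise from above sinks it 12.6 mm (2 mm per rad). From the start it takes about 1 to 5.4 rad until the foot meets the pad: how far is not known and must be felt by the torque
- lever_pivot (a point): the lever's hinge pin, on the bolt's axis, 16 mm above the head's underside, between two cheeks (26 mm over both, 4 mm higher than it). Turns and sinks with the bolt. z up along the bolt, y along the pin; the lever folds over towards its +x, whichever way that has turned, onto a steel rest tongue that sticks out 36 mm from the bolt's axis on that side, 6 mm below the pin
- lever_mid (a point): middle of the dark steel lever, 40 mm from the pin along its z (pin to end). A straight blade 9 mm thick (its x), 20 mm wide (its y), ending 65 mm from the pin, 14 mm wide in the lowest 12 mm. Upright, it is pinched from above, best across its 9 mm thickness with 60 N or more, to turn the bolt. To fold it, push it from its back (its -x, away from the tongue)
- lever (a joint): fold angle of the lever: 0 standing upright (open), 1.571 lying flat (closed, end stop). It stays where it is left, and tips over if pushed while open. Folding takes 0.12 to 0.3 N m; its cam drives the foot 0.8 mm farther down, which adds 36 N on the pad
- foot: round steel foot at the bolt's lower end, 20 mm across, under the beam; origin: centre of its lower face, which bears on the pad. Turning takes 0.05 N m while free; from the touch on it climbs by 0.5 N m per rad. Snug is a rise of 0.2 to 0.4 N m over free turning (33 to 70 N on the pad), felt while turning slowly: once halted, friction may hide much of it. A rise over 0.6 is cranked down. The bolt stays where it is left
- spool_mid (a point): bystander: metal spool, 54 mm across, 40 mm high, upright; point at its centre
- tape_mid (a point): bystander: black tape roll lying flat, 70 mm across, 19 mm high; point at its centre
- bin_mid (a point): bystander: small yellow open parts bin 110 x 90 x 40 mm; point at its centre
- meter_mid (a point): bystander: orange hand multimeter lying flat, 150 x 78 x 36 mm; point at its centre
- jar_mid (a point): bystander: amber jar, 52 mm across, 70 mm high; point at its centre
- driver_grip (a point): bystander: screwdriver lying on the bench; point on its handle
- standoff_center (a point): bystander: brass standoff standing on the bench, 18 mm across, 28 mm high; point at its centre

How it is judged:
By the outcome, as a careful person would: the job done as asked, in the order asked, and still so for the second after the job is handed in, with the robot touching nothing.
It also fails if it takes over 72 s, if anything falls off the work surface, if the arm or the gripper's body presses on something with over 40 N, if the wrist force passes 120 N, or if a joint passes its speed limit or range.

## Working session

There is one attempt and no reset: what is moved stays moved. The work goes in short steps, Python scripts to look and compute and a shell command to move; the robot and the scene stay as the last step left them, time stands still between calls to the robot, and variables do not carry over. Pictures are saved under pics/ and viewed, and the job is handed in when it is done.

```bash
ls; mkdir -p pics; python3 - <<'E'
from cell import env, viewer, ticket, search_frame
import cv2
s=env.state();print(s)
for c in("scene","top","wrist"):
    k=viewer.get_calibration(c);p,d=viewer.read_camera(c)
    cv2.imwrite(f"pics/a_{c}.png",p)
    import numpy as np
    print(c,{a:np.round(b,3).tolist() for a,b in k.items()})
    for l in("fixture","bolt_head","lever_pivot","lever_mid"):
        print(l,search_frame(c,l)[:2])
E
```

```text
pics
{'t': 0.0, 'joints': array([ 1.12938694e+00,  4.91560718e-01,  1.55948910e+00, -1.45847632e-05,
        1.09172712e+00, -1.05585772e-01]), 'qvel': array([-0.00110921,  0.00132725, -0.00119146,  0.00040847, -0.00066422,
        0.00022514]), 'tau': array([-9.17077887e-04, -6.12642717e+01, -2.58181643e+01,  6.93516224e-02,
        4.81349160e-02, -6.39425434e-05]), 'eef_pos': array([205.86203951, 589.93298061, 291.64733277]), 'tcp_rot': array([-3.14041361e+00, -1.11947998e-04,  2.80577570e+00]), 'ft_force': array([-0.32699497,  0.44456023, -0.5597056 ]), 'moment': array([ 0.01660445, -0.0006024 , -0.01558454]), 'opening': 1.0014909443539195}
scene {'fx': 429.627, 'fy': 429.627, 'cx': 318.526, 'cy': 194.159, 'k1': 0.022, 'T': [[-0.789, 0.332, -0.517, 1050.584], [0.614, 0.407, -0.676, 692.987], [-0.014, -0.851, -0.526, 679.428], [0.0, 0.0, 0.0, 1.0]]}
fixture [{'centre': [323.7, 235.7], 'p': 0.86}, {'centre': [334.8, 286.5], 'p': 0.23}]
bolt_head [{'centre': [317.6, 193.4], 'p': 0.68}, {'centre': [316.9, 185.1], 'p': 0.37}]
lever_pivot [{'centre': [320.1, 191.7], 'p': 0.56}]
lever_mid [{'centre': [316.8, 185.9], 'p': 0.48}, {'centre': [318.8, 190.7], 'p': 0.18}]
top {'fx': 374.192, 'fy': 374.192, 'cx': 319.121, 'cy': 199.498, 'k1': 0.028, 'T': [[-0.007, -0.981, 0.195, 339.684], [-1.0, 0.011, 0.017, -1.393], [-0.019, -0.195, -0.981, 1015.273], [0.0, 0.0, 0.0, 1.0]]}
fixture [{'centre': [319.1, 197.7], 'p': 0.65}]
bolt_head [{'centre': [316.6, 192.8], 'p': 0.5}]
lever_pivot [{'centre': [317.5, 191.8], 'p': 0.63}, {'centre': [264.2, 178.2], 'p': 0.52}]
lever_mid [{'centre': [317.3, 187.7], 'p': 0.42}]
wrist {'fx': 285.751, 'fy': 285.751, 'cx': 324.195, 'cy': 202.604, 'k1': -0.032, 'T': [[0.329, 0.914, 0.239, 136.981], [0.944, -0.319, -0.083, 614.106], [0.0, 0.253, -0.968, 385.464], [0.0, 0.0, 0.0, 1.0]]}
fixture []
bolt_head []
lever_pivot []
lever_mid []
```

View pics/a_scene.png

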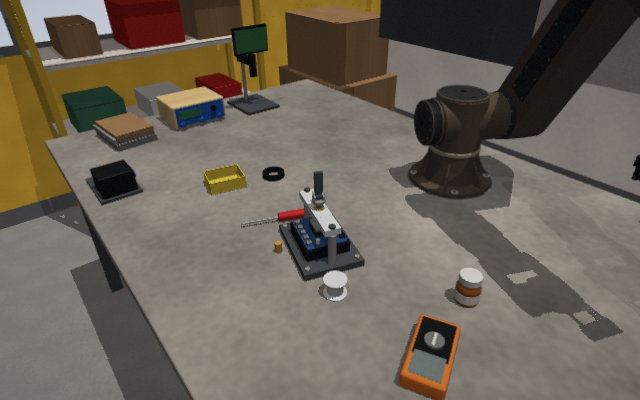

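View pics/a_top.png

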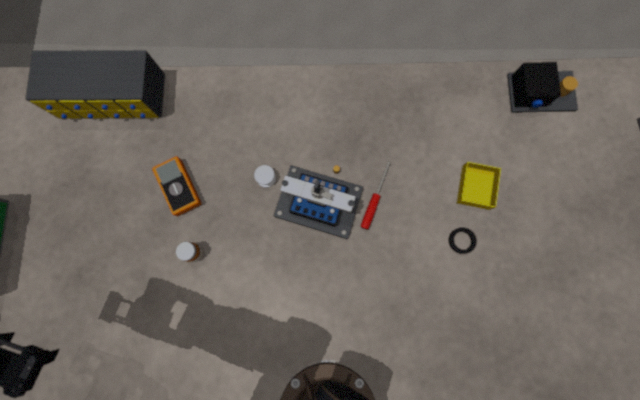

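```bash
cat > h.py <<'E'
import numpy as np, cv2
from cell import env, viewer, ticket, search_frame
def cloud(d,k):
    v,u=np.mgrid[0:400,0:640].astype(np.float64)
    x=(u-k['cx'])/k['fx'];y=(v-k['cy'])/k['fy']
    xu,yu=x.copy(),y.copy()
    for _ in range(8):
        f=1+k['k1']*(xu**2+yu**2);xu=x/f;yu=y/f
    P=np.stack([xu*d,yu*d,d],-1)
    T=np.array(k['T']);return P@T[:3,:3].T+T[:3,3]
def proj(p,k):
    T=np.linalg.inv(np.array(k['T']));q=T[:3,:3]@np.array(p)+T[:3,3]
    x,y=q[0]/q[2],q[1]/q[2];f=1+k['k1']*(x*x+y*y)
    return k['cx']+k['fx']*x*f,k['cy']+k['fy']*y*f
E
python3 - <<'E'
from h import *
for c,(x0,x1,y0,y1) in dict(scene=(260,380,150,280),top=(260,390,150,240)).items():
    k=viewer.get_calibration(c);p,d=viewer.read_camera(c);P=cloud(d,k)
    cv2.imwrite(f"pics/b_{c}.png",cv2.resize(p[y0:y1,x0:x1],None,fx=4.5,fy=4.5,interpolation=cv2.INTER_CUBIC))
    m=np.zeros((400,640),bool);m[y0:y1,x0:x1]=1;m&=d>0
    np.set_printoptions(suppress=True,precision=1)
    b=P[m&(P[...,2]>110)&(P[...,2]<124)]
    print(c,len(b),b.mean(0)); r=cv2.minAreaRect(b[:,:2].astype(np.float32));print("beam",r)
    for lo,hi in((124,134),(134,145),(145,155),(155,165),(165,175),(175,185),(185,195),(195,210)):
        b=P[m&(P[...,2]>lo)&(P[...,2]<hi)]
        if len(b): print(lo,len(b),b.mean(0),b.min(0),b.max(0))
    bp=P[m&(P[...,2]>15)&(P[...,2]<24)]
    print("base",cv2.minAreaRect(bp[:,:2].astype(np.float32)))
E
```

```text
scene 684 [545.9  36.3 117.6]
beam ((537.8408813476562, 21.833839416503906), (184.5206298828125, 40.56563949584961), 72.85091400146484)
124 28 [542.2  36.9 125.6] [504.7 -66.2 124. ] [569.5 108.7 133.9]
134 74 [540.7  24.9 140.7] [522.  -16.1 134.8] [552.4  38.  144.6]
145 62 [539.8  22.3 151.1] [523.7 -13.6 145.1] [551.3  34.  154.9]
155 26 [537.8  23.3 159.3] [528.3  14.8 155.2] [545.1  32.6 163.6]
165 35 [538.6  22.9 169.8] [529.7  16.3 165.6] [547.6  27.4 174.9]
175 37 [538.6  22.6 180.3] [529.2  16.7 175.3] [547.7  27.5 184.7]
185 33 [538.6  22.4 190.5] [528.   17.2 185.8] [546.6  27.9 194.9]
195 52 [538.2  22.8 202.8] [529.8  16.2 195.4] [547.1  28.8 209.7]
base ((504.39361572265625, -139.06405639648438), (537.312255859375, 183.95704650878906), 73.31290435791016)
top 998 [532.9  18.5 117.9]
beam ((534.3125610351562, 17.63990020751953), (182.29327392578125, 40.52882766723633), 72.37413787841797)
124 27 [534.6  20.7 125.2] [502.  -70.  124.1] [565.9 105.1 126.8]
134 82 [527.4   7.6 142.7] [513.8 -14.5 135.3] [546.4  33.5 145. ]
145 50 [526.7   9.2 149.7] [517.6 -16.8 145. ] [543.4  28.4 155. ]
155 12 [530.7  16.2 157. ] [521.    9.1 155.1] [542.8  30.4 164.7]
165 9 [529.6  17.4 170.6] [524.3  11.1 166. ] [538.5  25.2 174.5]
175 7 [529.4  17.9 181.8] [524.9  11.  179.6] [538.9  24.9 184.5]
185 6 [530.   16.6 190.7] [525.1  10.9 187. ] [540.   22.4 194.5]
195 13 [530.1  17.2 203.2] [525.   10.6 196.8] [540.2  24.3 209.3]
base ((564.393798828125, -18.139068603515625), (262.4305114746094, 229.5751190185547), 72.73759460449219)
```

```bash
sleep 1; ls pics
```

```text
a_scene.png
a_top.png
a_wrist.png
b_scene.png
b_top.png
```

View pics/b_scene.png

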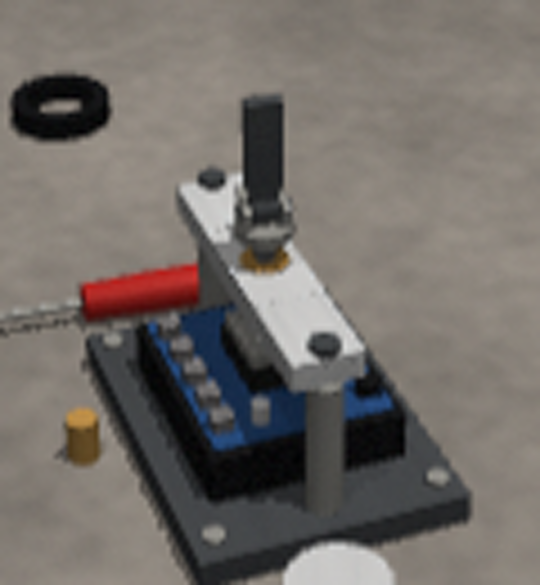

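View pics/b_top.png

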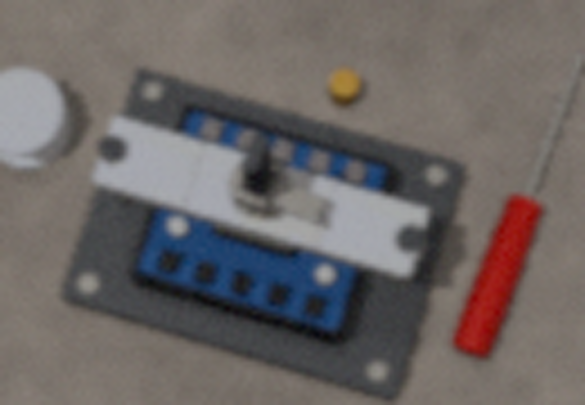

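The lever stands upright near (536, 20), with its top at z ≈ 209. In the top crop the tongue points right and slightly down, which is about −1.8 rad in the world. I'll move above it to a viewing pose.

```bash
python3 -m inch '{"hand":[1,1,1,1,1,1,1,1,1,1,1,1,1,1,1],"delta_pos":[[-3.57,-3.07,-0.43],[-3.57,-3.07,-0.43],[-3.57,-3.07,-0.43],[-3.57,-3.07,-0.43],[-3.57,-3.07,-0.43],[-3.57,-3.07,-0.43],[-3.57,-3.07,-0.43],[-3.57,-3.07,-0.43],[-3.57,-3.07,-0.43],[-3.57,-3.07,-0.43],[-3.57,-3.07,-0.43],[-3.57,-3.07,-0.43],[-3.57,-3.07,-0.43],[-3.57,-3.07,-0.43],[0,0,0]],"turn":[0,0,0,0,0,0,0,0,0,0,0,0,0,0,-0.1]}'
python3 - <<'E'
from h import *
np.set_printoptions(suppress=True,precision=2)
s=env.state();print(s)
k=viewer.get_calibration("wrist");p,d=viewer.read_camera("wrist");P=cloud(d,k)
cv2.imwrite("pics/c_wrist.png",p); np.savez("c.npz",p=p,d=d,P=P)
for l in("bolt_head","lever_pivot","lever_mid"):print(l,search_frame("wrist",l)[:2])
E
```

```text
t: 2.35
eef_pos: [538.4, 15.5, 352.6]
tcp_rot: [-3.141, 0.002, 2.902]
ft_force: [-0.7, 0.5, -1.1]
opening: 0.996
{'t': 2.35, 'joints': array([-0.09,  0.31,  1.69, -0.  ,  1.14, -1.42]), 'qvel': array([ 0.07, -0.03,  0.07,  0.02, -0.  , -1.01]), 'tau': array([ -4.  , -48.31, -28.58,  -0.29,   0.22,   1.95]), 'eef_pos': array([538.37,  15.46, 352.56]), 'tcp_rot': array([-3.14,  0.  ,  2.9 ]), 'ft_force': array([-0.74,  0.49, -1.13]), 'moment': array([0.06, 0.04, 0.02]), 'opening': 0.9963479317143359}
bolt_head [{'centre': [324.5, 190.2], 'p': 0.85}]
lever_pivot [{'centre': [322.3, 194.4], 'p': 0.84}]
lever_mid [{'centre': [326.5, 202.4], 'p': 0.66}]
```

View pics/c_wrist.png

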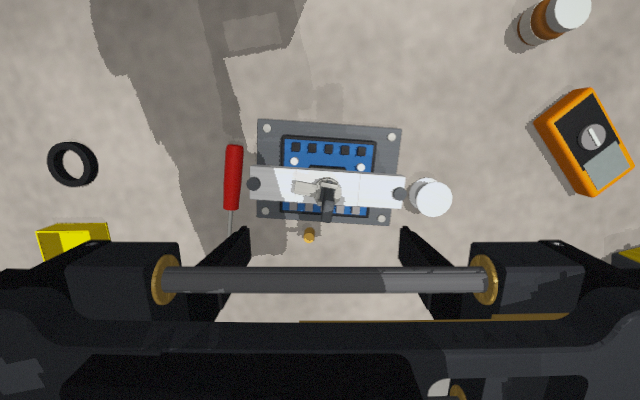

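```bash
python3 -m inch '{"hand":[1,1],"delta_pos":[[0,0,0],[0,0,0]],"turn":[0,0]}'
python3 - <<'E'
from h import *
np.set_printoptions(suppress=True,precision=1)
k=viewer.get_calibration("wrist");p,d=viewer.read_camera("wrist");P=cloud(d,k)
print(env.state()['tcp_rot'],env.state()['eef_pos'])
x0,x1,y0,y1=240,420,140,230
cv2.imwrite("pics/d_wrist.png",cv2.resize(p[y0:y1,x0:x1],None,fx=4.4,fy=4.4,interpolation=cv2.INTER_CUBIC))
np.savez("d.npz",p=p,d=d,P=P)
m=np.zeros((400,640),bool);m[y0:y1,x0:x1]=1;m&=d>0
b=P[m&(P[...,2]>112)&(P[...,2]<121)]
print("beam",cv2.minAreaRect(b[:,:2].astype(np.float32)))
for lo in range(122,216,4):
    q=m&(P[...,2]>lo)&(P[...,2]<=lo+4)
    q&=(np.hypot(P[...,0]-537,P[...,1]-20)<50)
    b=P[q]
    if len(b): print(lo,len(b),b.mean(0),b.min(0),b.max(0),[ (round(a,1) if np.isscalar(a) else np.round(a,1)) for a in cv2.minAreaRect(b[:,:2].astype(np.float32))])
E
```

```text
t: 2.75
eef_pos: [535.9, 20.4, 352.6]
tcp_rot: [3.141, 0.0, 2.906]
ft_force: [-0.1, 0.3, 1.0]
opening: 1.0
[3.1 0.  2.9] [536.   20.3 352.6]
beam ((534.1682739257812, 19.97875213623047), (181.84254455566406, 40.44490051269531), 72.36799621582031)
134 9 [522.8  24.7 137.2] [518.6  12.9 136.3] [533.7  35.7 137.7] [array([523.9,  26.1]), array([26.5,  7. ]), 59.4]
138 31 [526.5  20.5 140.9] [514.6  -6.7 138.5] [549.8  35.5 142. ] [array([528.6,  12.7]), array([47.1, 28. ]), 63.7]
142 471 [527.9   8.7 144.3] [513.4 -14.9 142.2] [548.5  35.3 146. ] [array([527.8,  11.5]), array([51.5, 26.9]), 65.4]
146 39 [523.8   6.5 146.9] [516.2 -12.3 146. ] [538.2  32.6 149.9] [array([528.2,   9.6]), array([45.1, 20. ]), 82.7]
150 45 [527.2  20.6 152.7] [519.3   7.7 150.2] [539.1  32.5 154. ] [array([531.5,  20.6]), array([16.9, 24.5]), 65.0]
154 141 [528.7  20.4 155.5] [519.8   7.  154. ] [543.7  32.3 157.6] [array([533.4,  20.1]), array([17.4, 27.5]), 65.0]
158 2 [528.2  17.5 159.6] [525.8  16.5 159.2] [530.5  18.6 160.1] [array([528.2,  17.5]), array([5.2, 0. ]), 155.0]
162 2 [530.5  19.6 165.4] [5
[... 914 characters left out ...]
526.7  21.6 196.2] [524.1  13.9 194.6] [536.   27.1 197.9] [array([529. ,  18.7]), array([ 6.6, 15.7]), 32.8]
198 15 [526.   22.4 199.9] [524.1  14.  198.2] [535.9  26.5 201.8] [array([528.9,  18.6]), array([ 5.6, 15.7]), 37.3]
202 14 [525.9  22.5 204.2] [524.1  16.2 202.6] [531.1  27.1 206. ] [array([526.7,  20.8]), array([ 5.2, 11.6]), 18.8]
206 14 [528.5  20.6 208.2] [524.2  12.4 206.8] [539.3  26.9 210. ] [array([530.8,  17.7]), array([ 6.5, 19.1]), 39.7]
210 16 [526.9  21.3 212.3] [524.1  12.7 210.4] [538.9  26.9 214. ] [array([530.4,  17.6]), array([ 6.8, 18.4]), 39.7]
214 234 [533.7  19.8 215.9] [524.1  12.4 214.2] [543.6  26.8 217.8] [array([534. ,  19.7]), array([ 8.9, 20. ]), 66.1]
```

```bash
sleep 1
```

```text
(no output)
```

View pics/d_wrist.png

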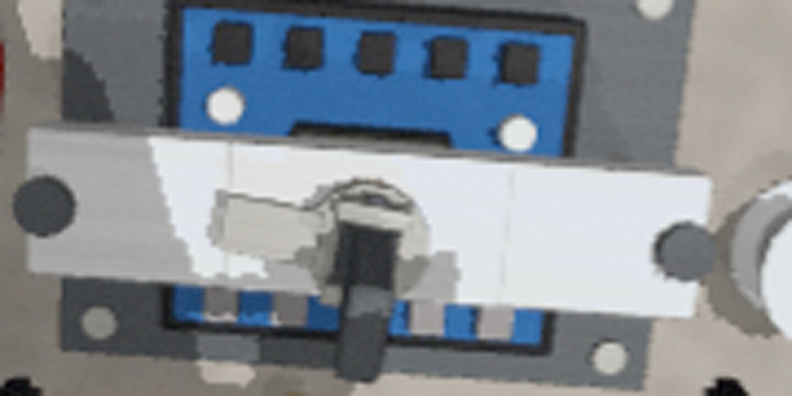

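```bash
python3 -m inch '{"hand":[1,1,0.3,0.3,0.3,0.3],"delta_pos":[[0.14,-0.09,0],[0,0,0],[0,0,4.5],[0,0,4.5],[0,0,1.0],[0,0,0]],"turn":[0.09,0.09,0,0,0,0]}'
python3 - <<'E'
from h import *
np.set_printoptions(suppress=True,precision=2)
k=viewer.get_calibration("wrist");p,d=viewer.read_camera("wrist");P=cloud(d,k)
s=env.state();print(s['tcp_rot'],s['eef_pos'],s['joints'],s['opening'],s['moment'])
cv2.imwrite("pics/e_wrist.png",p);np.savez("e.npz",p=p,d=d,P=P)
m=(d>0)&(np.hypot(P[...,0]-534,P[...,1]-20)<25)
b=P[m&(P[...,2]>213.5)&(P[...,2]<219)]
print(len(b),b.mean(0),cv2.minAreaRect(b[:,:2].astype(np.float32)))
E
```

```text
t: 3.4
eef_pos: [534.5, 19.4, 251.9]
tcp_rot: [-3.141, -0.002, 2.726]
ft_force: [-0.8, -0.0, 0.6]
opening: 0.721
[3.14 0.   2.73] [535.1   19.24 253.32] [-0.09  0.41  1.82  0.    0.91 -1.24] 0.6762347050341571 [-0.   -0.04  0.01]
161 [528.11  22.23 215.49] ((534.261474609375, 19.40764045715332), (8.54569149017334, 20.54433822631836), 66.30609130859375)
```

```bash
sleep 1
```

```text
(no output)
```

View pics/e_wrist.png

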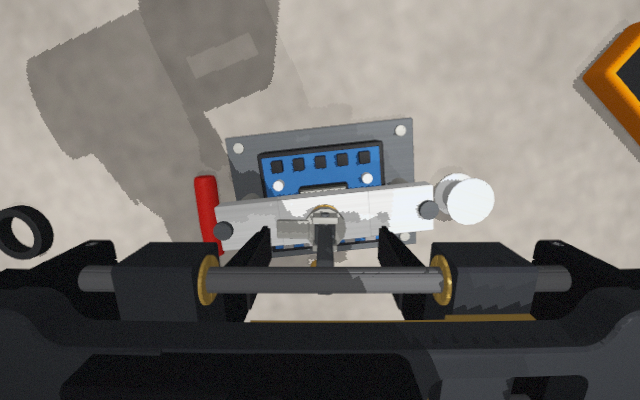

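The lever is at col ~324, midway between the fingers (cols ~268 and ~382), so it is centred. I'll close on it now.

```bash
python3 -m inch '{"hand":[0,0,0,0,0,0,0,0,0,0],"delta_pos":[[0,0,0],[0,0,0],[0,0,0],[0,0,0],[0,0,0],[0,0,0],[0,0,0],[0,0,0],[0,0,0],[0,0,0]],"turn":[0,0,0,0,0,0,0,0,0,0]}'
python3 - <<'E'
from h import *
np.set_printoptions(suppress=True,precision=3)
k=viewer.get_calibration("wrist");p,d=viewer.read_camera("wrist")
s=env.state();print(s['tcp_rot'],s['eef_pos'],s['joints'],s['opening'],s['moment'],s['ft_force'])
cv2.imwrite("pics/f_wrist.png",p)
E
```

```text
t: 4.45
eef_pos: [534.7, 19.2, 252.5]
tcp_rot: [3.141, 0.0, 2.726]
ft_force: [0.5, 2.7, 0.6]
opening: 0.089
[3.141 0.    2.726] [534.711  19.19  252.444] [-0.088  0.411  1.826  0.     0.904 -1.243] 0.09292453028559877 [ 0.52  -0.118 -0.024] [0.49  1.941 1.131]
```

```bash
sleep 1
```

```text
(no output)
```

View pics/f_wrist.png

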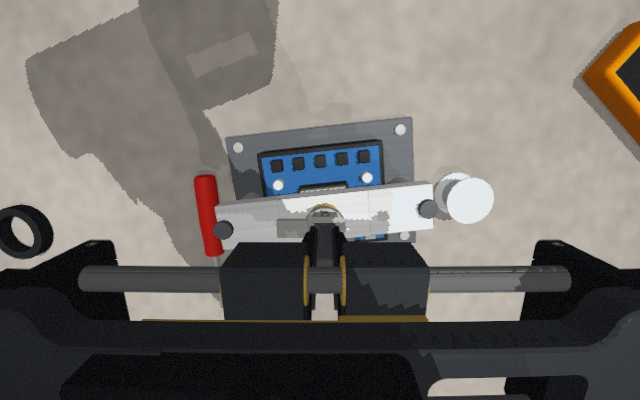

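Gripped: opening 0.093 is 8.8 mm. Now I'll turn clockwise, sinking 0.2 mm per 0.1 rad.

```bash
cat > r.py <<'E'
from cell import env
import numpy as np
np.set_printoptions(suppress=True,precision=3)
s=env.state();print(round(s['t'],2),'yaw',round(s['tcp_rot'][2],4),'pos',s['eef_pos'],'F',s['ft_force'],'M',s['moment'],'j6',round(s['joints'][5],3),'tau6',round(s['tau'][5],3),'op',round(s['opening'],3))
E
python3 -m inch '{"hand":[0,0,0,0],"delta_pos":[[0,0,0.02],[0,0,0.02],[0,0,0.02],[0,0,0.02]],"turn":[0.1,0.1,0.1,0.1]}' >/dev/null; python3 r.py
python3 -m inch '{"hand":[0,0,0,0],"delta_pos":[[0,0,0.02],[0,0,0.02],[0,0,0.02],[0,0,0.02]],"turn":[0.1,0.1,0.1,0.1]}' >/dev/null; python3 r.py
```

```text
4.9 yaw 2.3215 pos [534.905  19.47  251.669] F [ 2.412  5.657 -0.233] M [ 1.086 -0.474  0.035] j6 -0.839 tau6 -1.588 op 0.093
5.3 yaw 1.9215 pos [535.216  19.676 250.884] F [ 4.812  7.464 -1.481] M [ 1.426 -0.916  0.079] j6 -0.439 tau6 -1.582 op 0.092
```

```bash

python3 -m inch '{"hand":[0,0,0],"delta_pos":[[0.04,0.06,0.02],[0,0,0.02],[0,0,0.02]],"turn":[0.1,0.1,0.1]}' >/dev/null; python3 r.py
python3 -m inch '{"hand":[0,0],"delta_pos":[[0,0,0.02],[0,0,0.02]],"turn":[0.1,0.1]}' >/dev/null; python3 r.py
python3 -m inch '{"hand":[0,0],"delta_pos":[[0,0,0.02],[0,0,0.02]],"turn":[0.1,0.1]}' >/dev/null; python3 r.py
```

```text
5.6 yaw 1.6216 pos [535.708  19.97  250.286] F [ 4.216  4.718 -1.714] M [ 0.895 -0.859  0.083] j6 -0.138 tau6 -1.583 op 0.091
5.8 yaw 1.4216 pos [535.869  19.955 249.877] F [ 6.109  4.288 -2.592] M [ 0.855 -1.139  0.039] j6 0.062 tau6 -1.582 op 0.092
6.0 yaw 1.2216 pos [536.081  19.903 249.498] F [ 6.919  4.534 -3.934] M [ 0.776 -1.322  0.036] j6 0.262 tau6 -1.58 op 0.094
```

```bash

python3 -m inch '{"hand":[0,0],"delta_pos":[[0.04,0.05,0.04],[0,0,0.02]],"turn":[0.1,0.1]}' >/dev/null; python3 r.py
python3 -m inch '{"hand":[0,0],"delta_pos":[[0,0,0.02],[0,0,0.02]],"turn":[0.1,0.1]}' >/dev/null; python3 r.py
python3 -m inch '{"hand":[0,0],"delta_pos":[[0,0,0.02],[0,0,0.02]],"turn":[0.1,0.1]}' >/dev/null; python3 r.py
```

```text
6.2 yaw 1.0218 pos [536.558  19.947 249.068] F [ 5.011  2.065 -0.814] M [ 0.379 -0.982  0.039] j6 0.463 tau6 -1.583 op 0.093
6.4 yaw 0.8217 pos [536.687  19.805 248.692] F [ 5.511  2.059 -1.122] M [ 0.154 -1.164  0.089] j6 0.663 tau6 -1.588 op 0.093
6.6 yaw 0.6218 pos [536.834  19.679 248.293] F [ 6.816  0.717 -3.315] M [-0.059 -1.173  0.013] j6 0.863 tau6 -1.586 op 0.093
```

```bash

python3 -m inch '{"hand":[0,0],"delta_pos":[[0.04,0.03,0.04],[0,0,0.02]],"turn":[0.1,0.1]}' >/dev/null; python3 r.py
python3 -m inch '{"hand":[0,0],"delta_pos":[[0,0,0.02],[0,0,0.02]],"turn":[0.1,0.1]}' >/dev/null; python3 r.py
python3 -m inch '{"hand":[0,0],"delta_pos":[[0,0,0.02],[0,0,0.02]],"turn":[0.1,0.1]}' >/dev/null; python3 r.py
python3 -m inch '{"hand":[0,0],"delta_pos":[[0,0,0.02],[0,0,0.02]],"turn":[0.1,0.1]}' >/dev/null; python3 r.py
```

```text
6.8 yaw 0.4218 pos [537.184  19.51  247.859] F [ 4.329 -1.202  0.405] M [-0.333 -0.82   0.016] j6 1.063 tau6 -1.591 op 0.087
7.0 yaw 0.222 pos [537.244  19.335 247.458] F [ 5.013 -2.377  0.355] M [-0.66  -0.914  0.085] j6 1.263 tau6 -1.591 op 0.093
7.2 yaw 0.0221 pos [537.245  19.152 247.057] F [ 5.35  -3.789 -0.252] M [-0.999 -0.794  0.081] j6 1.463 tau6 -1.59 op 0.092
7.4 yaw -0.1778 pos [537.242  18.954 246.652] F [ 5.429 -5.484  0.906] M [-1.366 -0.726  0.051] j6 1.663 tau6 -1.59 op 0.099
```

```bash

python3 -m inch '{"hand":[0,0],"delta_pos":[[0.04,0.04,0.02],[0,0,0.02]],"turn":[0.1,0.1]}' >/dev/null; python3 r.py
python3 -m inch '{"hand":[0,0],"delta_pos":[[0,0,0.02],[0,0,0.02]],"turn":[0.1,0.1]}' >/dev/null; python3 r.py
python3 -m inch '{"hand":[0,0],"delta_pos":[[0,0,0.02],[0,0,0.02]],"turn":[0.1,0.1]}' >/dev/null; python3 r.py
python3 -m inch '{"hand":[0,0],"delta_pos":[[0,0,0.02],[0,0,0.02]],"turn":[0.1,0.1]}' >/dev/null; python3 r.py
```

```text
7.6 yaw -0.3779 pos [537.34   18.575 246.272] F [ 4.327 -4.382  2.091] M [-1.151 -0.41   0.086] j6 1.862 tau6 -1.573 op 0.094
7.8 yaw -0.5776 pos [537.257  18.426 245.939] F [ 2.579 -6.395  3.381] M [-1.367 -0.23   0.17 ] j6 2.062 tau6 -1.49 op 0.095
8.0 yaw -0.7774 pos [537.143  18.287 245.607] F [ 2.092 -7.608  4.203] M [-1.543  0.     0.173] j6 2.262 tau6 -1.417 op 0.093
8.2 yaw -0.9772 pos [537.004  18.209 245.238] F [ 1.444 -8.407  5.695] M [-1.709  0.205  0.354] j6 2.462 tau6 -1.348 op 0.098
```

Touch shows at yaw ≈ −0.33: the J6 torque leaves its plateau and mz climbs. I'll feel it slowly in small steps.

```bash

for i in 1 2 3; do python3 -m inch '{"hand":[0],"delta_pos":[[0,0,0]],"turn":[0.01]}' >/dev/null; python3 r.py; done
python3 - <<'E'
from h import *
k=viewer.get_calibration("wrist");p,d=viewer.read_camera("wrist")
cv2.imwrite("pics/g_wrist.png",p[100:330,140:500].repeat(2,0).repeat(2,1))
for i in range(3):
    p,d=viewer.read_camera("scene");s=env.state();print(s['moment'],s['tau'][5],s['tcp_rot'][2])
cv2.imwrite("pics/g_scene.png",cv2.resize(p[150:280,260:380],None,fx=4.5,fy=4.5,interpolation=cv2.INTER_CUBIC))
E
```

```text
8.3 yaw -0.9867 pos [536.972  18.164 245.206] F [ 1.028 -9.04   4.485] M [-1.694  0.128  0.213] j6 2.471 tau6 1.184 op 0.095
8.4 yaw -0.9937 pos [536.976  18.154 245.242] F [ 0.726 -8.821  4.965] M [-1.703  0.189  0.241] j6 2.478 tau6 0.26 op 0.091
8.5 yaw -1.0035 pos [536.964  18.171 245.201] F [ 0.639 -8.395  4.325] M [-1.699  0.112  0.289] j6 2.488 tau6 0.112 op 0.093
[-1.69233644  0.14538943  0.26203643] 0.37462709471583366 -1.0035564364927008
[-1.72387513  0.08686109  0.25912008] 0.280415927991271 -1.0033097587395323
[-1.75078026  0.09628378  0.26946566] 0.24490532465279102 -1.003291749376713
```

```bash
sleep 1
```

```text
(no output)
```

View pics/g_wrist.png

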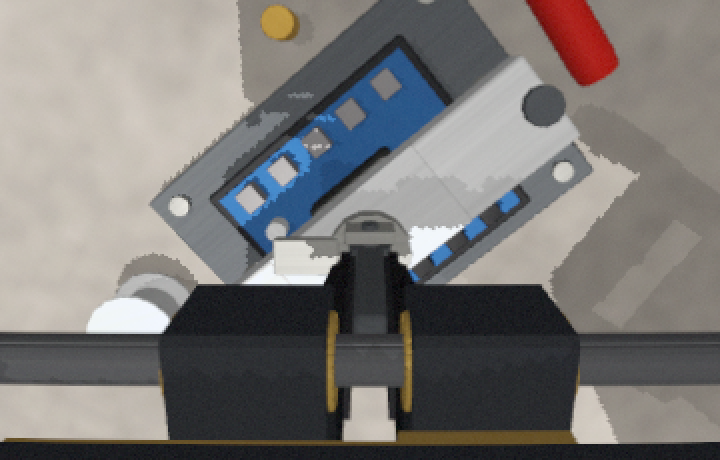

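```bash
python3 - <<'E'
from h import *
np.set_printoptions(suppress=True,precision=3)
p,d=viewer.read_camera("wrist");k=viewer.get_calibration("wrist");P=cloud(d,k)
s=env.state();y=s['tcp_rot'][2];print(y,s['moment'],s['eef_pos'])
tx=np.array([np.cos(y),np.sin(y)]);ty=np.array([np.sin(y),-np.cos(y)])
D=np.load('d.npz')['P']
for nm,Q,yy in(("now",P,y),("start",D,2.906)):
    tx=np.array([np.cos(yy),np.sin(yy)]);ty=np.array([np.sin(yy),-np.cos(yy)])
    R=Q[...,:2]-np.array([535.5,19.3]);a=R@tx;b=R@ty;z=Q[...,2]
    for zl in((128,150),):
        m=(z>zl[0])&(z<zl[1])&(b<-14)&(b>-45)&(abs(a)<20)
        q=np.stack([R[m]@np.array([1,0]),R[m]@np.array([0,1])],-1).astype(np.float32)
        print(nm,m.sum(),np.median(z[m]) if m.sum() else 0)
        if m.sum()>10:
            print(cv2.minAreaRect(q),"tool y az deg",np.degrees(yy-np.pi/2)%180)
E
```

```text
-1.003213578315561 [-1.658  0.14   0.223] [536.961  18.172 245.195]
now 529 137.85805269586592
((20.449115753173828, 13.447574615478516), (20.455322265625, 14.25490665435791), 31.351762771606445) tool y az deg 32.52009601230128
start 258 145.19567717812572
((-10.989897727966309, -21.86219596862793), (23.551551818847656, 15.193365097045898), 63.12810134887695) tool y az deg 76.50153526501724
```

```bash

for i in 1 2 3; do python3 -m inch '{"hand":[0],"delta_pos":[[0,0,0]],"turn":[0.02]}' >/dev/null; python3 r.py; done
```

```text
8.85 yaw -1.0233 pos [536.948  18.159 245.189] F [ 1.05  -8.002  4.442] M [-1.629  0.076  0.357] j6 2.508 tau6 -0.28 op 0.096
8.95 yaw -1.0439 pos [536.934  18.152 245.157] F [ 0.623 -8.603  4.224] M [-1.737  0.148  0.23 ] j6 2.528 tau6 -0.052 op 0.091
9.05 yaw -1.064 pos [536.905  18.134 245.121] F [ 0.712 -8.03   4.064] M [-1.722  0.17   0.291] j6 2.548 tau6 -0.034 op 0.093
```

```bash

for i in 1 2; do python3 -m inch '{"hand":[0],"delta_pos":[[0,0,0]],"turn":[0.02]}' >/dev/null; python3 r.py; done
```

```text
9.15 yaw -1.0839 pos [536.904  18.124 245.105] F [ 0.645 -8.395  4.293] M [-1.701  0.104  0.327] j6 2.568 tau6 -0.016 op 0.092
9.25 yaw -1.1039 pos [536.863  18.116 245.053] F [ 1.04  -8.802  3.811] M [-1.79   0.106  0.324] j6 2.588 tau6 -0.003 op 0.094
```

Rise ≈ 0.27 N·m over free turning, so it is snug. I'll relax the side load, release and lift clear.

```bash

python3 -m inch '{"hand":[0,0,1,1,1,1,1,1],"delta_pos":[[0.06,0.03,0.03],[0,0,0],[0,0,0],[0,0,0],[0,0,0],[0,0,0],[0,0,0],[0,0,0]],"turn":[0,0,0,0,0,0,0,0]}' ; python3 r.py
python3 - <<'E'
from h import *
np.set_printoptions(suppress=True,precision=2)
k=viewer.get_calibration("wrist");p,d=viewer.read_camera("wrist")
P=cloud(d,k);cv2.imwrite("pics/h_wrist.png",p)
m=(d>0)&(np.hypot(P[...,0]-536,P[...,1]-19)<25)
b=P[m&(P[...,2]>205)&(P[...,2]<213)]
print(len(b),b.mean(0),cv2.minAreaRect(b[:,:2].astype(np.float32)))
E
```

```text
t: 10.05
eef_pos: [536.5, 18.8, 244.3]
tcp_rot: [3.142, 0.0, -1.104]
ft_force: [-0.4, -1.1, 0.2]
opening: 0.541
10.05 yaw -1.1041 pos [536.457  18.783 244.275] F [-0.394 -1.057  0.186] M [ 0.057  0.129 -0.048] j6 2.587 tau6 0.0 op 0.541
234 [538.31  12.62 208.04] ((547.4141845703125, 17.605636596679688), (30.18733787536621, 6.3473076820373535), 26.715534210205078)
```

```bash
sleep 1
```

```text
(no output)
```

View pics/h_wrist.png

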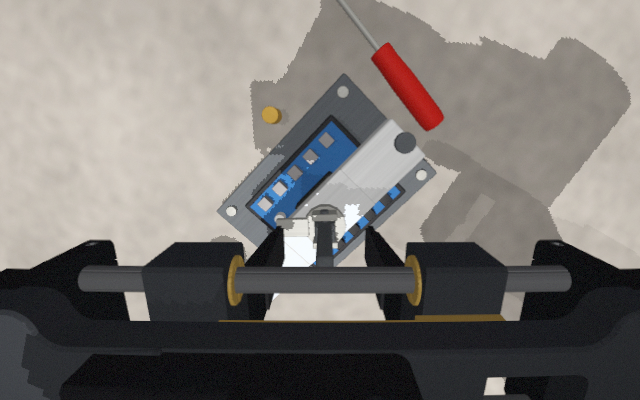

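```bash

python3 -m inch '{"hand":[1,1,1,0,0,0],"delta_pos":[[0,0,-3],[0,0,-4],[0,0,-3],[0,0,0],[0,0,0],[0,0,0]],"turn":[0,0,0,0,0,0]}' ; python3 r.py
python3 - <<'E'
from h import *
np.set_printoptions(suppress=True,precision=2)
p,d=viewer.read_camera("wrist")
k=viewer.get_calibration("wrist");P=cloud(d,k);cv2.imwrite("pics/i_wrist.png",p)
m=(d>0)&(np.hypot(P[...,0]-536,P[...,1]-19)<40)
for lo,hi in((205,213),(134,141),(145,152)):
    b=P[m&(P[...,2]>lo)&(P[...,2]<hi)]
    print(len(b),b.mean(0),cv2.minAreaRect(b[:,:2].astype(np.float32)))
E
```

```text
t: 10.7
eef_pos: [536.1, 18.7, 343.2]
tcp_rot: [3.14, 0.001, -1.104]
ft_force: [-0.6, -0.9, -0.2]
opening: 0.698
10.7 yaw -1.1042 pos [536.116  18.749 343.214] F [-0.572 -0.906 -0.232] M [ 0.003  0.142 -0.027] j6 2.587 tau6 0.0 op 0.698
247 [534.57  18.39 208.3 ] ((534.3018188476562, 19.042415618896484), (8.435043334960938, 20.279895782470703), 26.88898468017578)
519 [545.58  23.92 136.9 ] ((544.07568359375, 22.118873596191406), (50.956111907958984, 27.89162254333496), 26.439189910888672)
187 [535.83  14.82 147.54] ((534.5806274414062, 18.000457763671875), (16.840194702148438, 26.719953536987305), 26.350934982299805)
```

```bash
sleep 1
```

```text
(no output)
```

View pics/i_wrist.png

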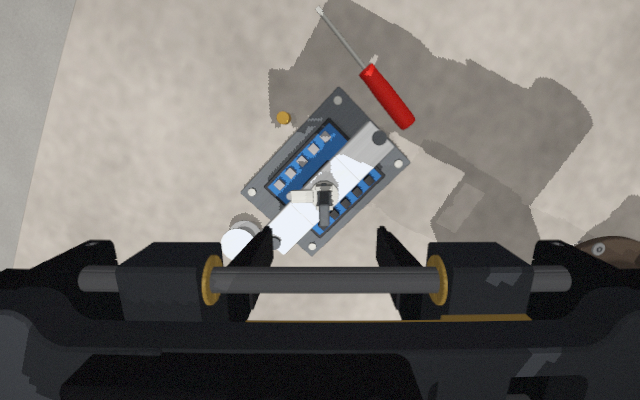

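The lever is upright and aligned at az 26.9°, with its top at z 208.3, so the pin is at ≈143. Next I'll shut the fingers, go behind the lever and down.

```bash

python3 -m inch '{"hand":[0,0,0,0,0,0,0,0],"delta_pos":[[-0.1,4.5,0],[0,0,3.7],[0,0,3.7],[0,0,0],[0,0,0],[0,0,0],[0,0,0],[0,0,0]],"turn":[0,0,0,0,0,0,0,0]}' ; python3 r.py
python3 - <<'E'
from h import *
p,d=viewer.read_camera("wrist");cv2.imwrite("pics/j_wrist.png",p)
E
```

```text
t: 11.55
eef_pos: [496.1, -0.6, 271.3]
tcp_rot: [-3.14, -0.001, -1.104]
ft_force: [0.2, -0.1, -0.4]
opening: 0.019
11.55 yaw -1.1041 pos [496.098  -0.573 271.258] F [ 0.24  -0.13  -0.363] M [0.084 0.149 0.055] j6 2.54 tau6 0.0 op 0.019
```

```bash
sleep 1
```

```text
(no output)
```

View pics/j_wrist.png

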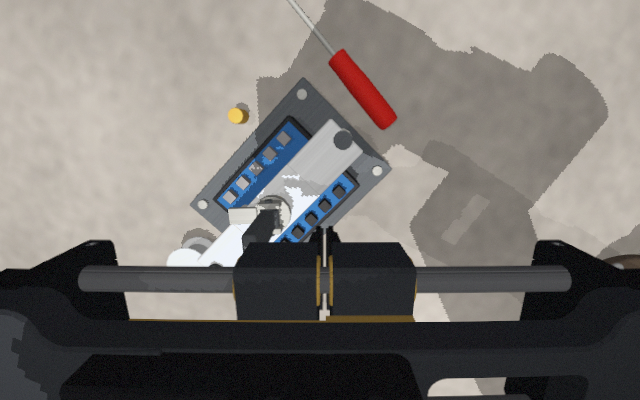

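Fingers are shut (split at col ~325) and stand behind the lever, which shows at cols ~245–285. The tongue points left, away from the fingers. Now I'll push.

```bash

python3 -m inch '{"hand":[0,0,0,0,0],"delta_pos":[[0,-1.3,0.2],[0,-1.1,0],[0,-0.6,0],[0,-0.4,0],[0,-0.4,0]],"turn":[0,0,0,0,0]}' ; python3 r.py
```

```text
t: 12.1
eef_pos: [529.9, 16.7, 268.1]
tcp_rot: [3.141, 0.0, -1.104]
ft_force: [-2.9, -0.8, 1.0]
opening: 0.004
12.1 yaw -1.1038 pos [529.866  16.678 268.147] F [-2.893 -0.779  0.97 ] M [-0.112  0.535 -0.001] j6 2.582 tau6 -0.039 op 0.004
```

```bash

python3 -m inch '{"hand":[0,0,0,0,0,0,0,0],"delta_pos":[[0,-0.46,0.03],[0,-0.46,0.05],[0,-0.45,0.18],[0,-0.45,0.2],[0,-0.4,0.25],[0,-0.4,0.3],[0,-0.33,0.33],[0,-0.33,0.37]],"turn":[0,0,0,0,0,0,0,0]}' ; python3 r.py
python3 -m inch '{"hand":[0,0,0,0,0],"delta_pos":[[0,-0.26,0.4],[0,-0.26,0.42],[0,-0.17,0.45],[0,-0.17,0.45],[0,-0.08,0.4]],"turn":[0,0,0,0,0]}' ; python3 r.py
```

```text
t: 12.9
eef_pos: [559.6, 31.3, 251.1]
tcp_rot: [-3.141, -0.0, -1.104]
ft_force: [-0.3, -1.1, 4.5]
opening: 0.003
12.9 yaw -1.1043 pos [559.554  31.331 251.103] F [-0.266 -1.143  4.504] M [ 0.053  0.319 -0.001] j6 2.613 tau6 -0.038 op 0.003
t: 13.4
eef_pos: [568.1, 35.7, 229.8]
tcp_rot: [-3.14, -0.0, -1.104]
ft_force: [2.5, 1.6, 4.5]
opening: 0.001
13.4 yaw -1.1043 pos [568.144  35.699 229.847] F [2.507 1.615 4.541] M [ 0.403 -0.292 -0.014] j6 2.621 tau6 0.0 op 0.001
```

Following nicely. Now I'll press down gently to the stop.

```bash

python3 -m inch '{"hand":[0,0],"delta_pos":[[0,0,0.25],[0,0,0.15]],"turn":[0,0]}' >/dev/null; python3 r.py
python3 -m inch '{"hand":[0,0],"delta_pos":[[0,0,0.1],[0,0,0.05]],"turn":[0,0]}' >/dev/null; python3 r.py
```

```text
13.6 yaw -1.1043 pos [567.793  35.497 225.904] F [4.187 1.92  5.761] M [ 0.362 -0.394  0.061] j6 2.621 tau6 0.001 op 0.003
13.8 yaw -1.1042 pos [567.883  35.52  225.479] F [ 0.546  2.257 15.549] M [0.403 0.022 0.03 ] j6 2.621 tau6 -0.005 op 0.008
```

```bash

python3 -m inch '{"hand":[0,0],"delta_pos":[[0,0,0.1],[0,0,0]],"turn":[0,0]}' >/dev/null; python3 r.py
python3 -m inch '{"hand":[0,0,0,0,0],"delta_pos":[[0,0,-2],[0,0,-4.5],[0,0,-4.5],[0,0,0],[0,0,0]],"turn":[0,0,0,0,0]}' >/dev/null; python3 r.py
python3 - <<'E'
from h import *
np.set_printoptions(suppress=True,precision=2)
p,d=viewer.read_camera("wrist")
k=viewer.get_calibration("wrist");P=cloud(d,k);cv2.imwrite("pics/k_wrist.png",p)
m=(d>0)&(np.hypot(P[...,0]-545,P[...,1]-25)<90)
u=np.array([.893,.45])
R=P[...,:2]-np.array([534.4,19.]);s=R@u;w=R@np.array([.45,-.893])
for a in range(-20,80,6):
    q=m&(s>a)&(s<=a+6)&(abs(w)<6)&(P[...,2]>122)
    if q.sum(): print(a,q.sum(),np.median(P[...,2][q]))
p,d=viewer.read_camera("scene")
cv2.imwrite("pics/k_scene.png",cv2.resize(p[150:310,230:390],None,fx=3.7,fy=3.7,interpolation=cv2.INTER_CUBIC))
E
```

```text
14.0 yaw -1.1042 pos [567.911  35.478 225.255] F [-0.727  1.122 18.692] M [0.428 0.309 0.013] j6 2.621 tau6 -0.014 op 0.005
14.5 yaw -1.1042 pos [566.96   35.346 333.621] F [ 0.82   0.347 -1.289] M [ 0.034  0.18  -0.007] j6 2.621 tau6 -0.001 op 0.007
-20 18 134.54825299633816
-14 48 134.88111148021324
-8 64 148.97305273235054
-2 70 150.0936225696151
4 73 147.4685352759597
10 73 147.25772080508574
16 67 147.42820046214842
22 68 147.09630875746376
28 82 147.3370999568898
34 108 147.80220271428684
40 67 147.14529147126962
46 68 147.12027098587174
52 70 146.92085409982252
58 65 147.06710825548737
64 2 145.1157779551618
```

```bash
sleep 1
```

```text
(no output)
```

View pics/k_wrist.png

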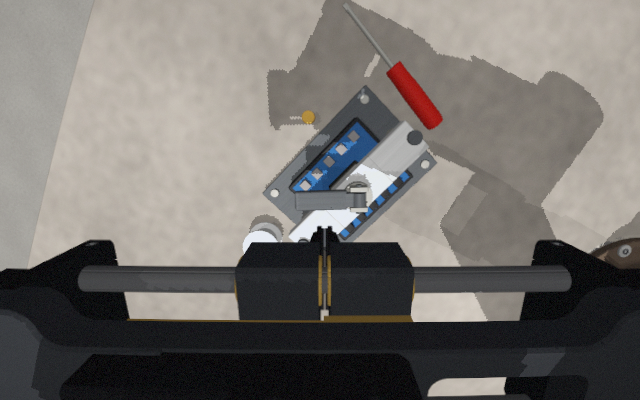

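View pics/k_scene.png

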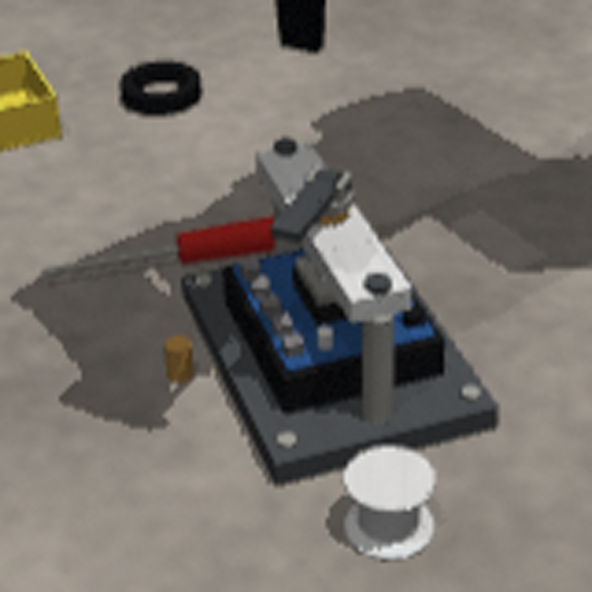

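The lever's back face reads z ≈ 147.1 at every point along its length, so it is flat. The bystanders are where they were and the gripper is clear.

```bash
python3 -c "
from cell import ticket,env
print(env.state()['ft_force'],env.state()['t']);print(ticket.job_done())"
```

```text
[0.1872793  0.76347534 0.32458724] 14.6
the job is handed in; nothing more can be done
None
```

The board is clamped and the job was handed in at 14.6 s. I screwed the bolt about 3.8 rad clockwise with the lever upright, released it, then folded the lever flat and lifted clear.

**Touch:** the foot met the pad after about 3.06 rad, where the wrist joint's torque left its plateau.

**Tightness:** two estimates of the rise over free turning disagree somewhat. Both lie inside the 0.2–0.4 N·m range.
- The wrist moment while turning slowly gave about 0.27 N·m, with single readings scattering by about 0.05.
- The angle turned since the touch, at 0.5 N·m per rad, gives about 0.37–0.38 N·m, which is near the upper edge.

**Lever:** its upper face read z = 146.9–147.8 mm from 10 mm out from the bolt axis to its end, so it lies flat. I pressed it onto its stop with about 19 N.

**Bench:** the scene and wrist pictures show the standoff, screwdriver and spool in place. I checked the other bystanders only by keeping the path away from them. The wrist force was about zero at hand-in.

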